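Load a board into a test cradle under its spring clip

ROBOT

A 6-joint arm with a two-finger parallel gripper is mounted at the origin on the work surface. World frame = base frame: x ahead of the robot, y to its left, z up, the work surface at z = 0. Lengths are in m, angles in rad, forces in N, time in s.
With the tool pointing down it reaches from about 0.4 to 0.825 m from the base axis. Payload 7 kg.
Tool frame: the origin (TCP) lies at the very end of the fingers, on their centre line; the grasp point (between the pads) lies 19 mm behind it; y points along the fingers, x is the direction in which the jaws open and shut, and the axes are right-handed (so a half turn about y gives the same grasp; the last joint's range is limited). The gripper opens to 88 mm and grips with 3 to 60 N. Pads are 19 mm wide; open, the fingers measure 130 mm over their backs; the gripper's body (78 mm by 193 mm) begins 47 mm behind the grasp point.
Start: joints at [-0.99, 0.359, 0.012, 0, -1.224, -0.288], TCP at [0.195, -0.646, 0.227] pointing down, gripper open.
Joint ranges: [-3.07, 3.07], [-1.43, 2.12], [-1.02, 1.25], [-3.03, 1.67], [-3.05, -0], [-3.03, 3.03]. Speed limits (rad/s): [2.39, 2.39, 3.01, 3.14, 3.14, 3.14].

INTERFACE

Orientations are given as [roll, pitch, yaw] about the fixed x, y, z axes, in that order (R = Rz(yaw) Ry(pitch) Rx(roll)).
In Python, from station import arm gives the robot as it stands.
- The arm moves only by the tool move_arm, never from a script. Its arguments are lists of equal length, an entry for each row: "jaw": the closure, from 0 (fully open) to 1 (shut); "offset": the shift along the tool's x, y, z in m, a list of three; "roll": the turn about the tool's y in rad. In form: {"jaw": [jaw, ...], "offset": [[dx, dy, dz], ...], "roll": [roll, ...]}. A call has 1 to 5 rows; each row shifts and turns the commanded pose from where the row before left it, along the tool's axes as they then stand; what a row does not reach is not made up. A row lasts 1/8 s, in which the tool goes at most 62.5 mm and 10.7 degrees, less where a joint would pass 70% of its speed; a pose out of reach is approached as far as the arm can. A call is refused whole if a number of a shift passes 0.0625 or a number of a turn 0.188, either way. A call with a gripper value outside its range is refused whole. The fingers move at their own pace and stop on an object; "grip_force" is the grip in N (left out, the last holds). Time passes only in rows, so rows that do not move let the fingers close. It gives the time, the measured TCP pose, the force and the opening at its end, in the units of the state.
- arm.get_state(): the state, without advancing time (a new reading comes with each control period).
- arm.grab_frame(name): name is "side" or "top"; returns a dict with "pixels" (400x640x3 uint8, blue, green, red), "fovy" (degrees; the focal length in pixels is half the picture's height over the tangent of half this angle, whatever the lens; pixels are square), "cx", "cy" (the principal point, pixels), "dist_coeffs" ([k1, k2, p1, p2, k3] as OpenCV has them; the pictures are not rectified), "position" and "attitude" of the camera in the world. Camera axes: x right, y down, z forward; pixel columns grow to the right and rows downward; lengths in m; the calibration is good to about 2 mm. A picture is of the moment at which its call begins. There is no depth.
- arm.job_done(): hands the job in, once; it reports no verdict.
Trained networks look in a picture, given as the dict that the camera call returned (one of the last four; its "shot" number tells which), for a name from the list of things; names that differ only in an ending like _2 or _b are one class to them, and where a whole thing is asked for, a point or a joint stands for the part that bears it (a point fixed in the world has none). Each returns a list of dicts, best first, with "p" (0 to 1); they miss things now and then, are a little off and sometimes report something else, mostly with a low value. They report only what shows in the picture. A call takes as long as a camera call. They do not tell look-alikes from the thing itself.
- arm.recognise(picture, thing): "position" ([x, y, z] in m, in world coordinates, good to about 4 mm: the middle of the surface that is visible of it).
- arm.landmark_of(picture, thing): "position" ([x, y, z] in m, in world coordinates, good to about 4 mm: a listed point, or the origin of a listed thing).
The state is a dict: "t": time; "q": joint angles; "qd": joint speeds; "joint_efforts": joint torques, N m; "eef_pos": TCP position; "ee_rot": TCP orientation; "force": force on the tool from outside, world axes, zero at the start; "moment": the same for the moment, N m; "width": finger opening in m.
Only numpy, scipy, OpenCV 4.12 (cv2) and the standard library are available. Lean on these libraries where they do the work, as an engineer would, in place of code of your own. Each camera call takes 0.05 s, during which the arm holds its last target.

TASK

Load the green circuit board into the test cradle: press the cradle's red paddle down with one fingertip so that the spring clip's jaw rises, and while you keep it down push the board by its white upright rail with the other fingertip, beneath the jaw, until it is fully home against the black end stop. Then let the paddle up so the jaw clamps the board, and move clear. Only push the board, never lift or tip it, and leave the other things on the bench where they are.

Things in the scene. Friction and masses are not known exactly. Their poses are not given: they have to be found in the camera images.
- cradle: Fixed aluminium test cradle lying on the bench; place and turn vary. Its x = push direction, y = towards the paddle, z up; mm below are in these axes. Origin on the bench; slab x -160..80, y -125..105, top z 10. The board's channel runs along x, centred on y 0, floor z 10, between guide strips with inner faces y +-36.5, 5 wide, only 4 high. Capacitor and relay stand on it near y -95.
- stop (a point): Centre of the face of the black end stop that closes the channel (cradle x 50, y 0, z 27 mm). The stop is 12 mm thick, 86 mm wide, its top at z 44 mm.
- jaw (a point): Middle of the jaw's nose, a round yellow bar 6 mm thick, 30 mm long along cradle x (x 20..50, y about 24 mm), part of the clip. At rest its underside is 2 mm above the channel floor and blocks the 8 mm board; it rises as the paddle goes down.
- clip (a joint): Angle of the sprung rocker clip, rad: 0 at rest, jaw down; 0.50 paddle at its hard stop, jaw up. Jaw rests on the board at about 0.22, clears it from 0.25 (by 5 mm at 0.40). Spring force at the paddle's middle: about 2.5 N to start, 5 N at 0.30, 6 N at 0.38, 8 N at 0.50; springs back when let go. Hinge rod along cradle x at y 52 mm, z 25 mm, 6 mm thick; end ears 10 mm wide, tops z 33 mm, at x -152 and 59 mm.
- paddle (a point): Middle of the upper face of the clip's red paddle, 160 mm long (cradle x -150..10), 36 mm wide (cradle y about 56..92), of slick plastic: a finger can slide along it while pressing. At rest it slopes: outer edge z about 36 mm, inner edge 22 mm. At clip 0.40 it is level, upper face at cradle z 20 mm, middle at x -70, y 74 mm; at 0.50 its middle is 2 mm lower.
- board: Loose green circuit board on a carrier, 80 (x) x 70 (y) x 8 mm, about 0.18 kg, lying in the channel short of the jaw. Origin at the centre of its underside, axes about as the cradle's. At its leading end a black connector block (36 mm above the underside, y -30..10) meets the end stop; parts between are under 21 mm high.
- rail (a point): Centre of the rear face of the board's white upright push rail: the face to push. Board x -40, y 0, 26 mm above the board's underside. Rail 8 mm thick, 60 mm wide, from 8 to 44 mm above the underside.
- home (a point): Point on the channel floor where the board's origin lies when the board is home against the end stop (cradle x 10, y 0, z 10 mm); axes as the cradle's.
- multimeter: Loose red multimeter lying flat, 78 x 145 x 34 mm, origin under its centre. Leave it.
- jar: Loose amber jar, 60 mm across, 75 mm high, origin under its centre. Leave it.
- glass: Loose small drinking glass, 52 mm across, 65 mm high, origin under its centre. Leave it.
- fitting: Loose brass pipe fitting, 40 mm across, 40 mm high, origin under its centre. Leave it.
- wrench: Loose steel wrench lying flat, 150 mm long, about 10 mm high. Leave it.
- capacitor: Loose blue capacitor can standing on the cradle slab, 22 mm across, 30 mm high, origin under its centre. Leave it.
- relay: Loose orange relay block standing on the cradle slab, 28 x 18 x 22 mm, origin under its centre. Leave it.
Mind the look-alikes: they are no part of the job. Leave any pink or purple look-alike of the board alone.

How it is judged:
On the way, in this order (a step that is already met when the one before it is completed fails the run):
1. a fingertip holds the paddle down, jaw raised, the board still short of the jaw (value of joint clip above 0.27 rad and contact force between the fingers and clip above 0.3 N and x of board in the frame of home below -0.025 m), for 0.2 s.
2. the board is home against the end stop while a fingertip still holds the paddle down (value of joint clip above 0.24 rad and contact force between the fingers and clip above 0.3 N and x of board in the frame of home between -0.003 and 0.003 m and y of board in the frame of home between -0.003 and 0.003 m and z of board in the frame of home between -0.002 and 0.002 m), for 0.1 s.
At the end, for the whole second after the job is handed in: The board lies flat and still in the channel, within 3 mm of home (2 mm in height), and the released clip (0.13 to 0.28 rad) presses on it with its own spring (x of board in the frame of home between -0.003 and 0.003 m and y of board in the frame of home between -0.003 and 0.003 m and z of board in the frame of home between -0.002 and 0.002 m and value of joint clip between 0.13 and 0.28 rad and contact force between clip and board above 1 N and angle between board's own z axis and vertical below 0.05 rad and linear speed of board below 0.01 m/s); the robot touches nothing.
It fails at once if the board is lifted more than 10 mm, or tipped more than 0.25 rad (z of board in the frame of home above 0.01 m or angle between board's own z axis and vertical above 0.25 rad).
It fails at once if another thing on the bench is moved more than 20 mm (distance of any of multimeter, jar, glass, fitting, wrench, capacitor, relay from where it was at the start of the episode above 0.02 m).
It also fails if it takes over 40 s, if anything falls off the work surface, if the arm or the gripper's body presses on something with over 40 N, if the wrist force passes 120 N, or if a joint passes its speed limit or range.

## Working session

There is one attempt and no reset: what is moved stays moved. The work goes in short steps, Python scripts to look and compute and a tool call to move; the robot and the scene stay as the last step left them, time stands still between calls to the robot, and variables do not carry over. Pictures are saved under pics/ and viewed, and the job is handed in when it is done.

Besides the shell and the picture viewer there is one more tool, called in YAML: its name, and indented under it one key for each argument. move_arm: Moves the arm, as the interface text tells. Its arguments: {"type":"object","properties":{"jaw":{"type":"array","items":{"type":"number"}},"offset":{"type":"array","items":{"type":"array","items":{"type":"number"}}},"roll":{"type":"array","items":{"type":"number"}},"grip_force":{"type":"number"}},"required":["jaw","offset","roll"]}

```bash
ls; mkdir -p pics; python3 - <<'E'
from station import arm
import cv2
s=arm.get_state(); print(s)
for n in ("side","top"):
    f=arm.grab_frame(n); cv2.imwrite(f"pics/{n}0.png",f["pixels"])
    print(n,{k:v for k,v in f.items() if k!="pixels"})
    for th in ("stop","jaw","paddle","rail","home","board","cradle","multimeter","jar","glass"):
        try: print(th,[(d["p"],d["position"]) for d in arm.landmark_of(f,th)][:3])
        except Exception as e: print(th,e)
E
```

```text
pics
{'t': 0.0, 'q': array([-9.89890007e-01,  3.59355248e-01,  1.10919827e-02, -3.45080737e-04,
       -1.22409945e+00, -2.88104065e-01]), 'qd': array([-5.97398325e-04, -5.56656104e-04,  1.13539997e-03, -1.45595514e-03,
        1.90851613e-04, -7.17262299e-05]), 'joint_efforts': array([-1.72493870e-03, -5.82717276e+01,  2.93054259e+01,  6.99711174e+00,
        6.94550079e-03, -1.78028963e-04]), 'eef_pos': array([ 0.19467199, -0.64582386,  0.22565848]), 'ee_rot': array([-1.57066225e+00, -1.59401127e-03,  1.86348096e+00]), 'force': array([ 0.6365107 , -0.23979594, -0.54917129]), 'moment': array([ 0.00439174,  0.05829975, -0.02916786]), 'width': 0.08791597573429841}
side {'fovy': 51.788132743206766, 'cx': 318.01663309946537, 'cy': 201.5378053561316, 'dist_coeffs': array([-0.02451782,  0.        ,  0.        ,  0.        ,  0.        ]), 'position': array([-0.22448393,  0.70765633,  0.66671522]), 'attitude': array([-2.09910771e+00, -1.77985628e-03, -2.29357694e+00]), 'shot': 1}
stop [(0.71, [0.6784, 0.0756, 0.0241])]
jaw [(0.92, [0.6596, 0.0904, 0.0161])]
paddle [(0.66, [0.5427, 0.1144, 
[... 722 characters left out ...]
.47774421]), 'attitude': array([-3.09842004,  0.0156795 , -1.59395439]), 'shot': 2}
stop [(0.78, [0.6752, 0.0718, 0.0285])]
jaw [(0.96, [0.6574, 0.0891, 0.0164])]
paddle [(0.55, [0.5423, 0.1133, 0.0309])]
rail [(0.94, [0.3521, -0.0851, 0.025]), (0.88, [0.609, 0.309, 0.0253]), (0.74, [0.5462, 0.0406, 0.0373])]
home [(0.96, [0.6392, 0.0613, 0.0093]), (0.46, [0.5646, -0.0556, 0.0126])]
board [(0.85, [0.5801, 0.0466, 0.0123]), (0.85, [0.5753, 0.2808, -0.0021]), (0.8, [0.3371, 0.1178, 0.0012])]
cradle [(0.63, [0.6252, 0.0586, -0.0018])]
multimeter [(0.87, [0.4202, -0.3881, -0.0012])]
jar [(0.78, [0.6425, 0.4261, -0.0019])]
glass [(0.57, [0.4518, 0.4173, 0.0001]), (0.19, [0.6592, 0.0928, 0.0143])]
```

View pics/side0.png

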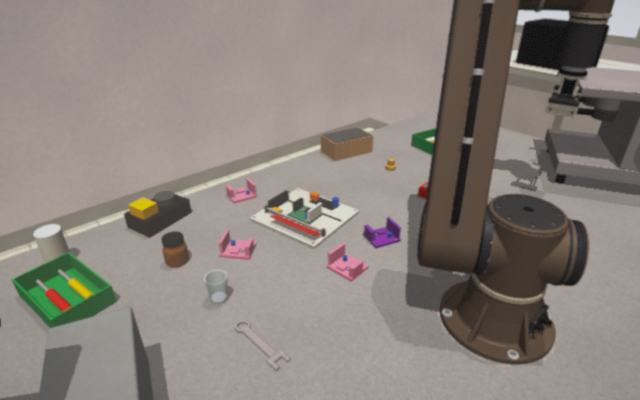

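View pics/top0.png

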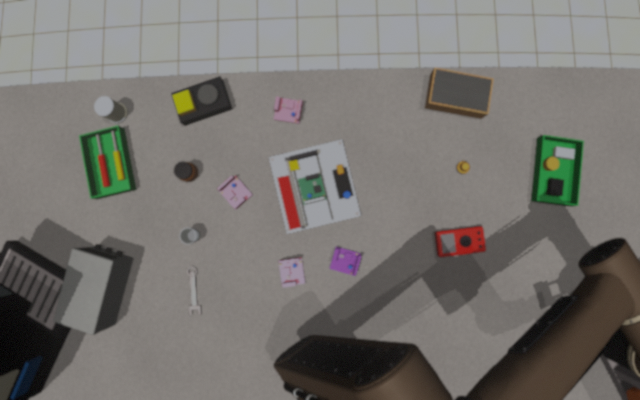

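The top view (cradle at pixels 270-359, 141-233) shows the paddle on the left and the stop at the top. Next I'll zoom in and fit the cradle's pose.

```bash
python3 - <<'E'
import cv2
a=cv2.imread("pics/top0.png")[130:245,255:375]; b=cv2.imread("pics/side0.png")[175:255,240:370]
cv2.imwrite("pics/c1.png",cv2.resize(a,None,fx=5,fy=5,interpolation=cv2.INTER_CUBIC)); cv2.imwrite("pics/c2.png",cv2.resize(b,None,fx=6,fy=6,interpolation=cv2.INTER_CUBIC))
E
```

```text
(no output)
```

View pics/c1.png

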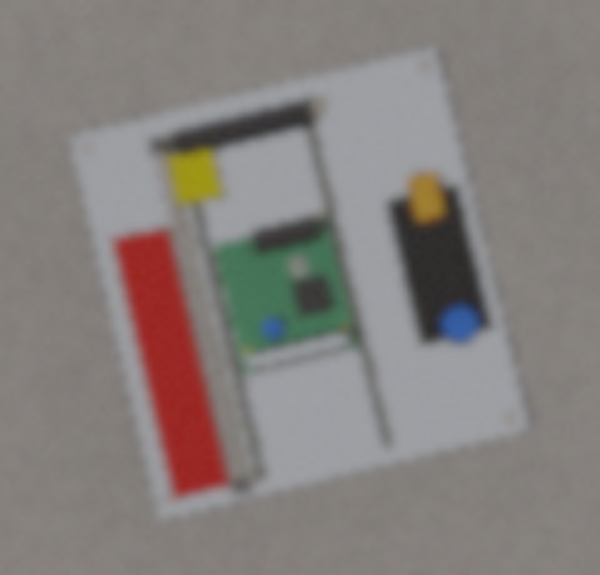

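View pics/c2.png

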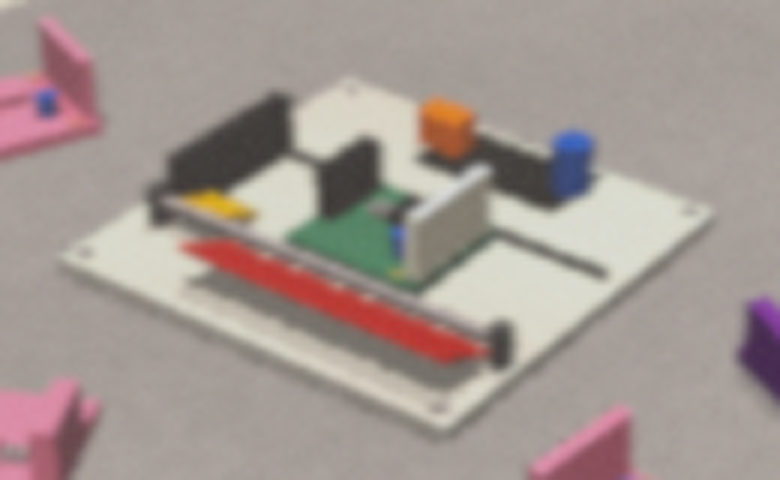

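```bash
cat > h.py <<'E'
import numpy as np,cv2
from scipy.spatial.transform import Rotation as Ro
CAM={"side":(51.788132743206766,318.01663309946537,201.5378053561316,-0.02451782,[-0.22448393,0.70765633,0.66671522],[-2.09910771,-1.77985628e-03,-2.29357694]),
"top":(44.56903880383048,324.93819950932607,202.62639306095983,-0.11596583,[0.47467996,-0.01291311,1.47774421],[-3.09842004,0.0156795,-1.59395439])}
def proj(n,P):
    fv,cx,cy,k,p,a=CAM[n]; f=200/np.tan(np.radians(fv)/2)
    R=Ro.from_euler("xyz",a).as_matrix(); t=-R.T@np.array(p)
    K=np.array([[f,0,cx],[0,f,cy],[0,0,1]])
    return cv2.projectPoints(np.atleast_2d(P).astype(float),cv2.Rodrigues(R.T)[0],t,K,np.array([k,0,0,0,0.]))[0][:,0]
def ray(n,uv):
    fv,cx,cy,k,p,a=CAM[n]; f=200/np.tan(np.radians(fv)/2)
    K=np.array([[f,0,cx],[0,f,cy],[0,0,1]])
    x=cv2.undistortPoints(np.array([[uv]],float),K,np.array([k,0,0,0,0.]))[0,0]
    return np.array(p),Ro.from_euler("xyz",a).as_matrix()@np.array([x[0],x[1],1])
def atz(n,uv,z):
    p,d=ray(n,uv); return p+d*(z-p[2])/d[2]
def c2w(pose,P):
    P=np.atleast_2d(P).astype(float).copy(); c,s=np.cos(pose[2]),np.sin(pose[2])
    return np.c_[pose[0]+c*P[:,0]-s*P[:,1],pose[1]+s*P[:,0]+c*P[:,1],P[:,2]]
def w2c(pose,P):
    P=np.atleast_2d(P).astype(float); c,s=np.cos(pose[2]),np.sin(pose[2]); d=P[:,:2]-pose[:2]
    return np.c_[c*d[:,0]+s*d[:,1],-s*d[:,0]+c*d[:,1],P[:,2]]
E
python3 - <<'E'
from h import *
from scipy.optimize import least_squares
C=np.array([[.08,.105,.01],[.08,-.125,.01],[-.16,-.125,.01],[-.16,.105,.01]])
def cr(l,s,o): return (np.array(l,float)+.5)/s-.5+np.array(o)
T=cr([(73,136),(436,49),(527,428),(160,517)],5,(255,130)); S=cr([(62,260),(350,80),(715,210),(440,432)],6,(240,175))
for use in ("t","s","ts"):
    def r(x):
        o=[]
        if "t" in use:o.append((proj("top",c2w(x,C))-T).ravel())
        if "s" in use:o.append((proj("side",c2w(x,C))-S).ravel())
        return np.concatenate(o)
    q=least_squares(r,[.627,.058,.25]); print(use,q.x,q.fun.round(1))
L=c2w(q.x,[[.05,0,.027],[.01,0,.01]]); print(L)
pose=q.x
print("board",w2c(pose,[[.5801,.0466,.0123],[.579,.047,.0111]]))
# rail top edge side view ends, rear-top edge z=.054
for uv in [(412,232),(490,170)]: print(w2c(pose,atz("side",cr([uv],6,(240,175))[0],.054)))
for uv in [(250,366),(355,340)]: print(w2c(pose,atz("top",cr([uv],5,(255,130))[0],.054)))
E
```

```text
t [0.62689488 0.05761252 0.20992801] [-0.8 -0.4  0.3 -0.6  0.7  0.6 -0.3  0.5]
s [0.6271245  0.05874535 0.20870513] [-0.9 -0.6 -0.  -0.1  0.3  0.7  0.6 -0.2]
ts [0.62713744 0.05809025 0.20933139] [-0.9 -0.5  0.2 -0.7  0.5  0.5 -0.5  0.4 -0.7 -0.6  0.1 -0.1  0.4  0.6
  0.8 -0.4]
[[0.67604595 0.06848054 0.027     ]
 [0.63691914 0.06016831 0.01      ]]
board [[-0.04839836 -0.00146476  0.0123    ]
 [-0.04939123 -0.0008449   0.0111    ]]
[[-0.09005243  0.03777087  0.054     ]]
[[-0.08547794 -0.03039053  0.054     ]]
[[-0.08563978  0.02774227  0.054     ]]
[[-0.08502583 -0.03548778  0.054     ]]
```

```bash
python3 - <<'E'
from h import *
from station import arm
s=arm.get_state(); pose=(.6271,.0581,.2093)
p=w2c(pose,s["eef_pos"])[0]; print(p, "delta cradle",np.array([-.112,.032,.1])-p, s["ee_rot"])
E
```

```text
[-0.56921734 -0.59917989  0.22656456] delta cradle [ 0.45721734  0.63117989 -0.12656456] [-1.57079353e+00  1.27462345e-05  1.86354170e+00]
```

move_arm:
  jaw: [0.3, 0.3, 0.3, 0.3, 0.3]
  offset:
    - [0, 0, 0]
    - [0.044, 0, -0.032]
    - [0.044, 0, -0.032]
    - [0.044, 0, -0.032]
    - [0.044, 0, -0.032]
  roll: [0.0834, 0, 0, 0, 0]

```text
t: 1.72
eef_pos: [0.2839, -0.446, 0.2267]
ee_rot: [-1.571, 0.0, 1.78]
force: [1.4, 0.0, -0.0]
width: 0.0615
```

move_arm:
  jaw: [0.32, 0.32, 0.32, 0.32, 0.32]
  offset:
    - [0.044, 0, -0.032]
    - [0.044, 0, -0.032]
    - [0.044, 0, -0.032]
    - [0.044, 0, -0.032]
    - [0.044, 0, -0.032]
  roll: [0, 0, 0, 0, 0]

```text
t: 2.35
eef_pos: [0.3947, -0.1974, 0.227]
ee_rot: [-1.572, 0.0, 1.78]
force: [1.0, -0.1, -0.2]
width: 0.0597
```

move_arm:
  jaw: [0.32, 0.32, 0.32, 0.32, 0.32]
  offset:
    - [0.044, 0, -0.032]
    - [0.044, 0, -0.032]
    - [0.044, 0, -0.032]
    - [0.044, 0, -0.032]
    - [0.044, 0.04, -0.032]
  roll: [0, 0, 0, 0, 0]

```text
t: 2.98
eef_pos: [0.506, 0.0484, 0.192]
ee_rot: [-1.578, -0.001, 1.781]
force: [-0.0, -0.5, -0.6]
width: 0.0598
```

```bash
python3 - <<'E'
from h import *
from station import arm
f=arm.grab_frame("side");cv2.imwrite("pics/s1.png",cv2.resize(f["pixels"][60:260,200:420],None,fx=3.5,fy=3,interpolation=cv2.INTER_CUBIC))
s=arm.get_state(); pose=(.6271,.0581,.2093)
p=w2c(pose,s["eef_pos"])[0]; print(p, "delta cradle",np.array([-.112,.032,.1])-p, s["ee_rot"],s["width"],s["force"],s["t"])
E
```

```text
[-0.12085897  0.01870812  0.18517401] delta cradle [ 0.00885897  0.01329188 -0.08517401] [-1.56977292e+00 -1.09044709e-03  1.78117184e+00] 0.059392933659557993 [ 0.83799977  3.38658825 -5.26770933] 3.025
```

View pics/s1.png

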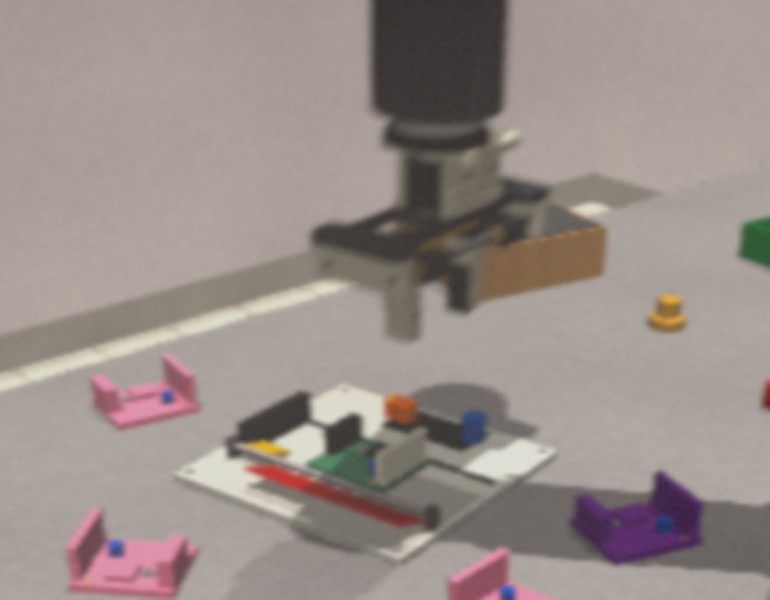

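move_arm:
  jaw: [0.32, 0.32, 0.32, 0.32]
  offset:
    - [0.015, 0.05, -0.009]
    - [0, 0.05, 0]
    - [0, 0.025, 0]
    - [0, 0, 0]
  roll: [0, 0, 0, 0]

```text
t: 3.52
eef_pos: [0.5077, 0.0616, 0.0629]
ee_rot: [-1.567, 0.001, 1.78]
force: [0.0, -0.2, 0.7]
width: 0.0594
```

```bash
python3 - <<'E'
from h import *
from station import arm
for n,(a,b,c,d) in {"side":(150,280,230,390),"top":(120,250,250,380)}.items():
    f=arm.grab_frame(n);cv2.imwrite(f"pics/{n}2.png",cv2.resize(f["pixels"][a:b,c:d],None,fx=4.5,fy=4.5,interpolation=cv2.INTER_CUBIC))
s=arm.get_state(); pose=(.6271,.0581,.2093)
p=w2c(pose,s["eef_pos"])[0]; print(p,s["ee_rot"],s["width"],s["force"],s["t"])
E
```

```text
[-0.11399066  0.02861789  0.06542239] [-1.57160205e+00  1.20683305e-04  1.78050004e+00] 0.0596796268039825 [-0.03927377  0.31132464  1.49875733] 3.625
```

View pics/side2.png

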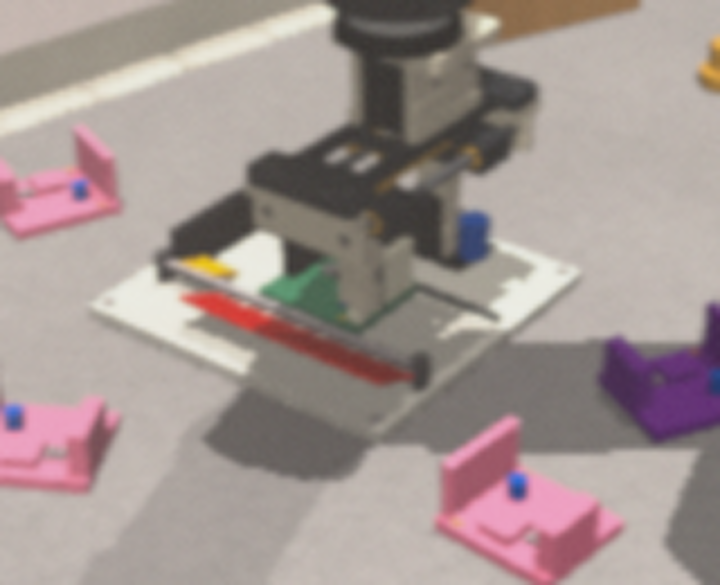

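View pics/top2.png

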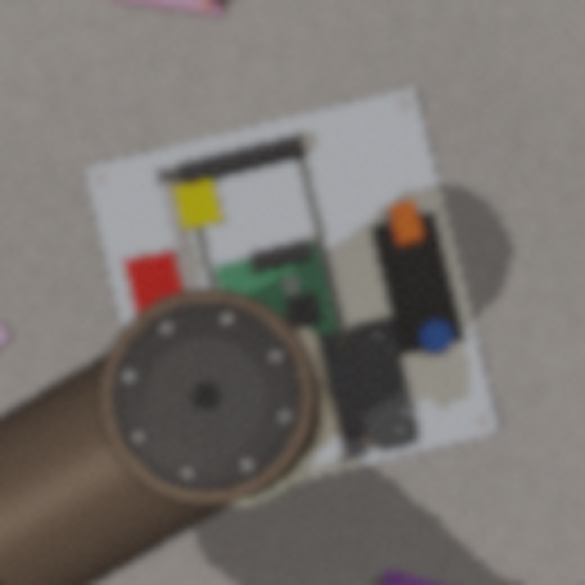

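```bash
python3 - <<'E'
from h import *
from station import arm
pose=(.6271,.0581,.2093); im=cv2.imread("pics/side2.png")
x,y,z=w2c(pose,arm.get_state()["eef_pos"])[0]
for dy,c in ((30,(0,255,255)),(51,(0,0,255)),(-30,(255,255,0)),(-51,(255,0,0))):
  for dx in (-9.5,9.5):
    u=(proj("side",c2w(pose,[[x+dx/1e3,y+dy/1e3,z]]))[0]-[230,150])*4.5+2
    cv2.circle(im,tuple(int(v) for v in u),4,c,-1)
cv2.imwrite("pics/side2b.png",im[100:420,100:600])
E
```

```text
(no output)
```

View pics/side2b.png

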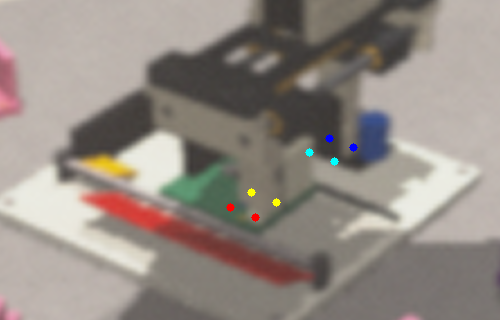

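move_arm:
  jaw: [0.32, 0.32, 0.32]
  offset:
    - [0.004, 0, 0]
    - [0, 0.025, 0]
    - [0, 0, 0]
  roll: [0, 0, 0]

```text
t: 4.0
eef_pos: [0.5076, 0.0661, 0.0395]
ee_rot: [-1.57, 0.0, 1.78]
force: [0.7, -0.3, 1.0]
width: 0.0597
```

move_arm:
  jaw: [0.32, 0.32, 0.32, 0.32]
  offset:
    - [0, 0.005, 0]
    - [0, 0.004, 0]
    - [0, 0.004, 0]
    - [0, 0, 0]
  roll: [0, 0, 0, 0]

```text
t: 4.5
eef_pos: [0.5085, 0.0663, 0.0267]
ee_rot: [-1.571, 0.0, 1.78]
force: [0.1, -0.4, 2.1]
width: 0.0593
```

```bash
python3 - <<'E'
from h import *
from station import arm
for n,(a,b,c,d) in {"side":(170,270,240,360)}.items():
    f=arm.grab_frame(n);cv2.imwrite(f"pics/{n}3.png",cv2.resize(f["pixels"][a:b,c:d],None,fx=6,fy=6,interpolation=cv2.INTER_CUBIC))
s=arm.get_state(); pose=(.6271,.0581,.2093)
p=w2c(pose,s["eef_pos"])[0]; print(p,s["ee_rot"],s["width"],s["force"],s["moment"],s["t"])
E
```

```text
[-0.11432545  0.03263985  0.02675322] [-1.57125244e+00 -1.10643832e-05  1.78028210e+00] 0.059537876224880784 [-0.05191962  0.55300236  2.98237986] [ 0.09967932 -0.02182095 -0.01551083] 4.55
```

View pics/side3.png

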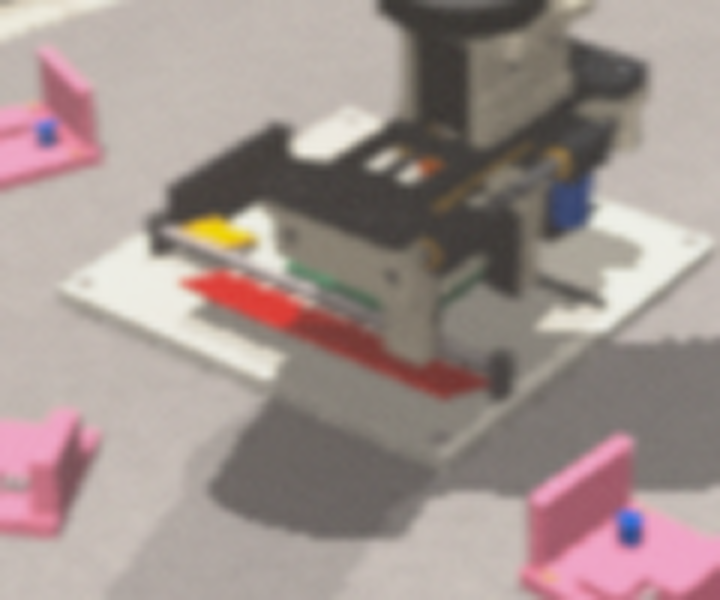

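move_arm:
  jaw: [0.32, 0.32, 0.32, 0.32]
  offset:
    - [0, 0.003, 0]
    - [0, 0.003, 0]
    - [0, 0.001, 0]
    - [0, 0, 0]
  roll: [0, 0, 0, 0]

```text
t: 5.05
eef_pos: [0.5087, 0.066, 0.0201]
ee_rot: [-1.572, 0.0, 1.781]
force: [-0.5, -1.6, 10.3]
width: 0.0595
```

```bash
cat > look.py <<'E'
import sys
from h import *
from station import arm
k=sys.argv[1]
for n,(a,b,c,d) in {"side":(170,270,240,360)}.items():
    f=arm.grab_frame(n);cv2.imwrite(f"pics/{n}{k}.png",cv2.resize(f["pixels"][a:b,c:d],None,fx=6,fy=6,interpolation=cv2.INTER_CUBIC))
s=arm.get_state(); pose=(.6271,.0581,.2093)
p=w2c(pose,s["eef_pos"])[0]; print(p,s["ee_rot"],s["width"],s["force"],s["moment"],s["t"])
f=Ro.from_euler("z",-pose[2]).apply(s["force"]); print("force cradle",f)
E
python3 look.py 4
```

```text
[-0.11424279  0.03233096  0.02007714] [-1.57152590e+00  3.33086943e-04  1.78060644e+00] 0.059264593338176984 [-0.98705678 -2.09001447  9.80137907] [-0.5578326   0.34686095  0.03520219] 5.1
force cradle [-1.39976907 -1.8393173   9.80137907]
```

View pics/side4.png

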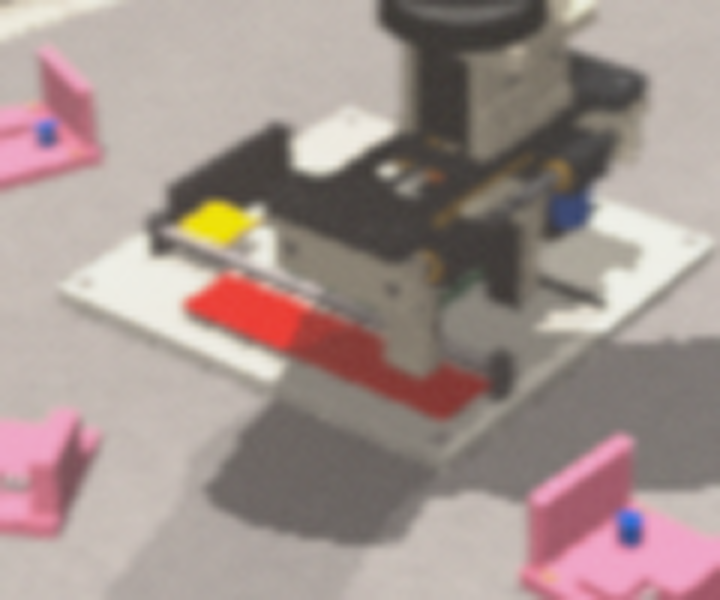

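move_arm:
  jaw: [0.32, 0.32, 0.32, 0.32, 0.32]
  offset:
    - [0, 0, -0.004]
    - [0, 0, -0.004]
    - [0, 0, -0.004]
    - [0, 0, -0.004]
    - [0, 0, -0.004]
  roll: [0, 0, 0, 0, 0]

```text
t: 5.72
eef_pos: [0.5266, 0.0696, 0.0197]
ee_rot: [-1.568, 0.001, 1.78]
force: [-7.4, -1.4, 13.7]
width: 0.0601
```

move_arm:
  jaw: [0.32, 0.32, 0.32, 0.32, 0.32]
  offset:
    - [0, 0, -0.004]
    - [0, 0, -0.004]
    - [0, 0, -0.004]
    - [0, 0, -0.004]
    - [0, 0, 0]
  roll: [0, 0, 0, 0, 0]

```text
t: 6.35
eef_pos: [0.5422, 0.0728, 0.0197]
ee_rot: [-1.568, 0.001, 1.78]
force: [-5.7, -1.5, 12.7]
width: 0.0591
```

```bash
python3 look.py 5
```

```text
[-0.08001094  0.03204429  0.01973243] [-1.56841120e+00  7.57042202e-04  1.78016701e+00] 0.059803337149835406 [-6.22821576 -2.20006743 11.96401906] [-0.4145529   2.02244342  0.13903947] 6.4
force cradle [-6.54941441 -0.85798553 11.96401906]
```

View pics/side5.png

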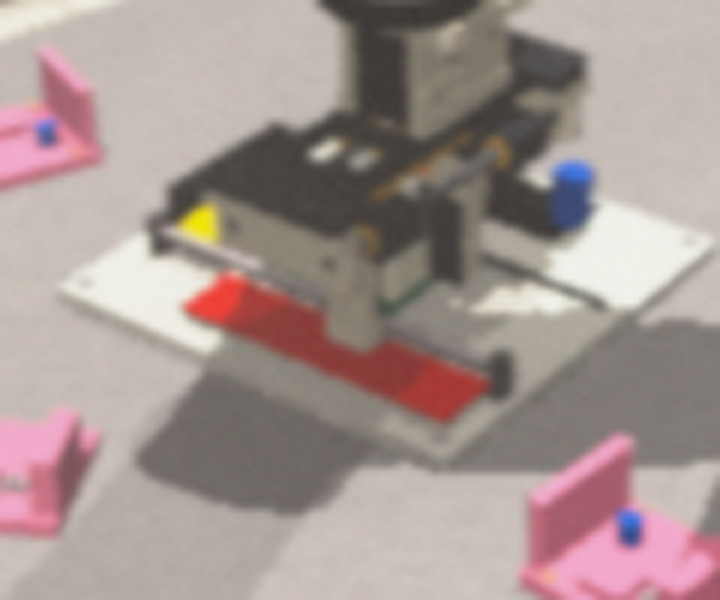

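```bash
python3 - <<'E'
from h import *
from station import arm
f=arm.grab_frame("top");cv2.imwrite("pics/top6.png",cv2.resize(f["pixels"][130:245,255:375],None,fx=5,fy=5,interpolation=cv2.INTER_CUBIC))
print(arm.get_state()["force"])
E
```

```text
[-4.47915137 -2.3925243  12.18807722]
```

View pics/top6.png

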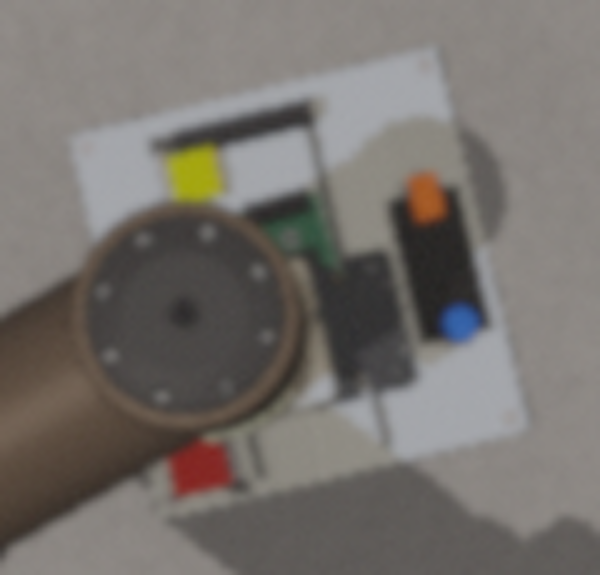

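move_arm:
  jaw: [0.32, 0.32, 0.32, 0.32, 0.32]
  offset:
    - [0, 0, -0.004]
    - [0, 0, -0.004]
    - [0, 0, -0.004]
    - [0, 0, -0.004]
    - [0, 0, -0.004]
  roll: [0, 0, 0, 0, 0]

```text
t: 7.08
eef_pos: [0.5611, 0.0767, 0.0197]
ee_rot: [-1.567, 0.001, 1.78]
force: [-7.5, -1.8, 13.5]
width: 0.0595
```

move_arm:
  jaw: [0.32, 0.32, 0.32, 0.32, 0.32]
  offset:
    - [0, 0, -0.004]
    - [0, 0, -0.004]
    - [0, 0, -0.003]
    - [0, 0, 0]
    - [0, 0, 0]
  roll: [0, 0, 0, 0, 0]

```text
t: 7.7
eef_pos: [0.5723, 0.0792, 0.0198]
ee_rot: [-1.568, 0.001, 1.78]
force: [-6.3, -1.5, 10.9]
width: 0.0596
```

```bash
python3 look.py 7;python3 - <<'E'
from h import *
from station import arm
f=arm.grab_frame("top");cv2.imwrite("pics/top7.png",cv2.resize(f["pixels"][130:245,255:375],None,fx=5,fy=5,interpolation=cv2.INTER_CUBIC))
print(arm.get_state()["force"])
E
```

```text
[-0.04913504  0.03208363  0.01982888] [-1.56833910e+00  6.99360768e-04  1.78024428e+00] 0.0596909465455644 [-4.89593875 -2.4371512  12.58016718] [-0.40177703  2.26051754  0.19714124] 7.75
force cradle [-5.29547235 -1.36670948 12.58016718]
[-5.26375594 -1.81282374 13.02161215]
```

View pics/side7.png

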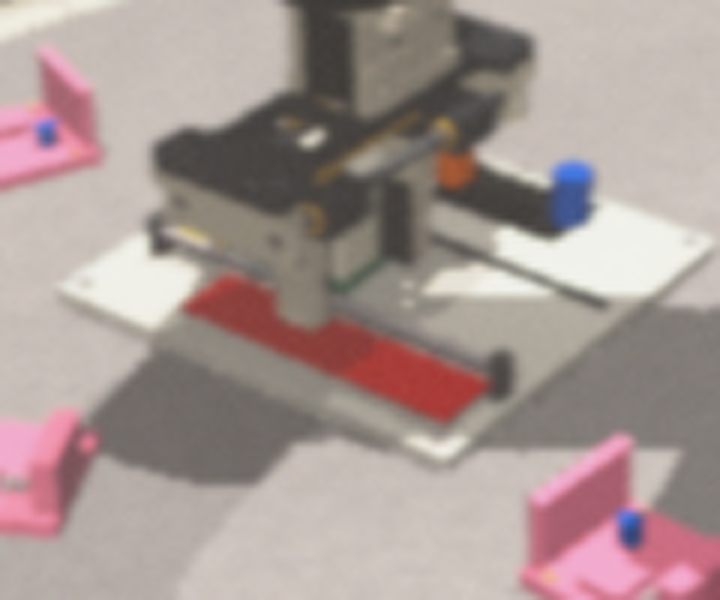

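View pics/top7.png

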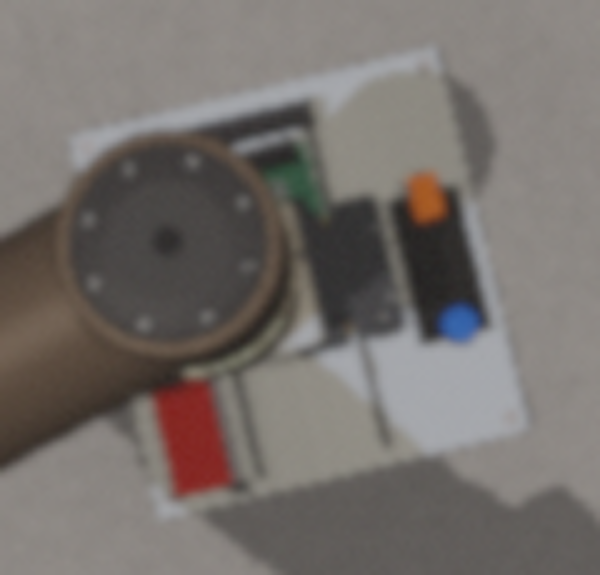

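move_arm:
  jaw: [0.32, 0.32, 0.32, 0.32]
  offset:
    - [0, 0, -0.002]
    - [0, 0, -0.002]
    - [0, 0, -0.002]
    - [0, 0, 0]
  roll: [0, 0, 0, 0]

```text
t: 8.3
eef_pos: [0.578, 0.0804, 0.0198]
ee_rot: [-1.568, 0.001, 1.78]
force: [-6.4, -3.0, 12.3]
width: 0.0595
```

move_arm:
  jaw: [0.32, 0.32, 0.32]
  offset:
    - [0, 0, -0.001]
    - [0, 0, -0.001]
    - [0, 0, 0]
  roll: [0, 0, 0]

```text
t: 8.68
eef_pos: [0.5796, 0.0807, 0.0198]
ee_rot: [-1.567, 0.001, 1.78]
force: [-7.6, -2.5, 14.1]
width: 0.0596
```

move_arm:
  jaw: [0.32, 0.32, 0.32]
  offset:
    - [0, 0, -0.001]
    - [0, 0, -0.001]
    - [0, 0, 0]
  roll: [0, 0, 0]

```text
t: 9.05
eef_pos: [0.5807, 0.0809, 0.0197]
ee_rot: [-1.566, 0.001, 1.78]
force: [-10.8, -2.3, 16.9]
width: 0.0593
```

move_arm:
  jaw: [0.32, 0.32, 0.32]
  offset:
    - [0, 0, -0.001]
    - [0, 0, -0.001]
    - [0, 0, 0]
  roll: [0, 0, 0]

```text
t: 9.43
eef_pos: [0.5808, 0.0807, 0.0195]
ee_rot: [-1.562, 0.001, 1.779]
force: [-17.1, -1.3, 20.8]
width: 0.0597
```

```bash
python3 look.py 8;python3 - <<'E'
from h import *
from station import arm
f=arm.grab_frame("top");cv2.imwrite("pics/top8.png",cv2.resize(f["pixels"][130:245,255:375],None,fx=5,fy=5,interpolation=cv2.INTER_CUBIC))
print(arm.get_state()["force"])
for n in ("board","rail"): print(arm.landmark_of(f,n))
E
```

```text
[-0.04059821  0.03177427  0.01948916] [-1.56250073e+00  1.10197452e-03  1.77889356e+00] 0.05976145981646512 [-16.25173895  -1.01789141  20.87296914] [-0.30930834  5.88400718 -0.20369114] 9.475
force cradle [-16.10856332   2.38103119  20.87296914]
[-17.23661076  -1.10316725  20.48593688]
[{'position': [0.3644, -0.0489, -0.0026], 'p': 0.81}, {'position': [0.6447, 0.4242, -0.0019], 'p': 0.68}, {'position': [0.3348, 0.1164, 0.001], 'p': 0.67}, {'position': [0.638, 0.061, 0.0124], 'p': 0.61}, {'position': [0.58, 0.2847, -0.0021], 'p': 0.61}, {'position': [0.8332, 0.1194, -0.0012], 'p': 0.61}]
[{'position': [0.3535, -0.0855, 0.0231], 'p': 0.85}, {'position': [0.377, 0.1204, 0.0246], 'p': 0.73}, {'position': [0.8174, 0.0787, 0.0277], 'p': 0.72}, {'position': [0.6124, 0.3117, 0.025], 'p': 0.4}]
```

View pics/top8.png

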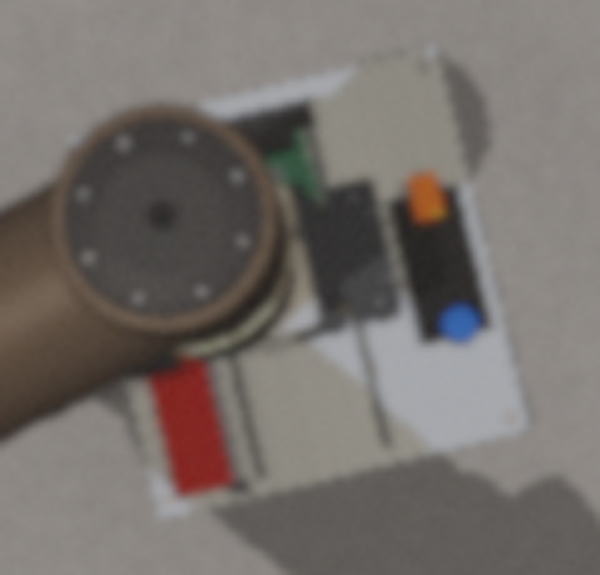

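View pics/side8.png

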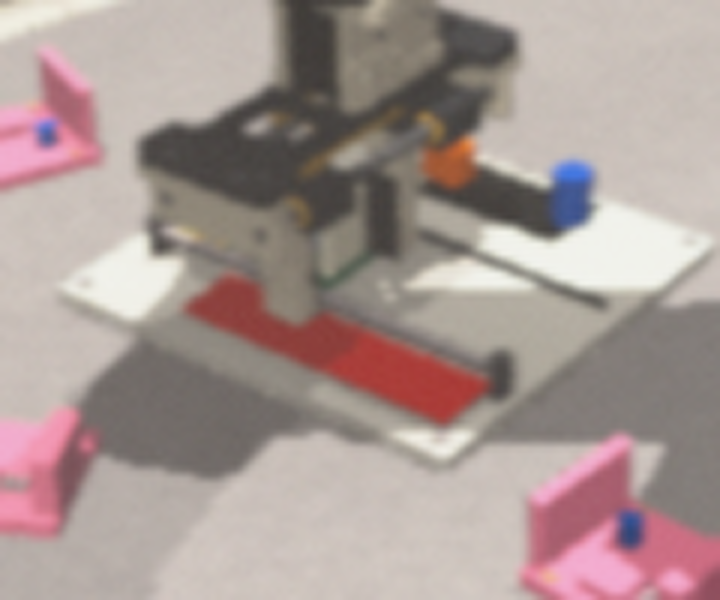

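move_arm:
  jaw: [0.32, 0.32, 0.32, 0.32, 0.32]
  offset:
    - [0, 0, 0.002]
    - [0, 0, 0.003]
    - [0, 0, 0.004]
    - [0, 0, 0.004]
    - [0, 0, 0]
  roll: [0, 0, 0, 0, 0]

```text
t: 10.25
eef_pos: [0.5742, 0.0805, 0.0205]
ee_rot: [-1.574, -0.0, 1.781]
force: [1.0, 0.7, 7.2]
width: 0.0597
```

```bash
python3 look.py 9;python3 - <<'E'
from h import *
from station import arm
f=arm.grab_frame("top");cv2.imwrite("pics/top9.png",cv2.resize(f["pixels"][130:245,255:375],None,fx=5,fy=5,interpolation=cv2.INTER_CUBIC))
E
```

```text
[-0.04700575  0.03290529  0.02050424] [-1.57408891e+00 -4.07204976e-04  1.78072676e+00] 0.05983166122157133 [1.34628797 0.5751039  7.37371236] [ 0.45885847 -0.35986161 -0.06248419] 10.3
force cradle [1.43639973 0.28282789 7.37371236]
```

View pics/top9.png

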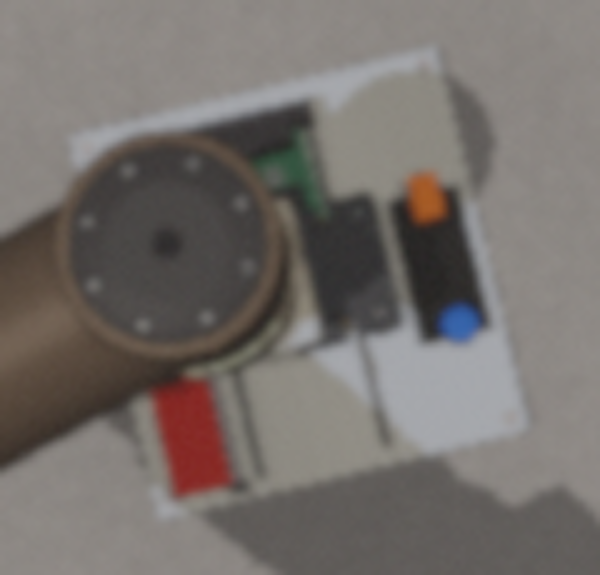

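The board stays against the stop, with the connector touching the black bar near (280,130). The finger is off the rail and the paddle is still held down. Raising now.

move_arm:
  jaw: [0.32, 0.32, 0.32, 0.32, 0.32]
  offset:
    - [0, -0.003, 0]
    - [0, -0.004, 0]
    - [0, -0.006, 0]
    - [0, -0.02, 0]
    - [0, -0.04, 0]
  roll: [0, 0, 0, 0, 0]

```text
t: 10.98
eef_pos: [0.571, 0.0792, 0.0915]
ee_rot: [-1.566, 0.001, 1.78]
force: [1.1, -0.2, 0.5]
width: 0.0595
```

move_arm:
  jaw: [0.32, 0.32, 0.32, 0.32, 0.32]
  offset:
    - [0, -0.05, 0.02]
    - [-0.03, -0.03, 0.05]
    - [-0.03, 0, 0.05]
    - [-0.03, 0, 0.04]
    - [0, 0, 0]
  roll: [0, 0, 0, 0, 0]

```text
t: 11.6
eef_pos: [0.4341, -0.0415, 0.1714]
ee_rot: [-1.57, -0.001, 1.778]
force: [0.6, 0.2, 0.3]
width: 0.0596
```

```bash
python3 look.py 10;python3 - <<'E'
from h import *
from station import arm
pose=(.6271,.0581,.2093)
f=arm.grab_frame("top");cv2.imwrite("pics/top10.png",cv2.resize(f["pixels"][130:245,255:375],None,fx=5,fy=5,interpolation=cv2.INTER_CUBIC))
for n in ("board","rail","jaw"): print(n,[(d["p"],w2c(pose,[d["position"]])[0].round(4)) for d in arm.landmark_of(f,n)])
E
```

```text
[-0.2076019  -0.05672848  0.17157531] [-1.57148616e+00 -2.25534985e-04  1.77860657e+00] 0.05933270826544618 [ 0.67758305  0.03811099 -0.42658514] [-0.00288576 -0.07869266  0.00882548] 11.65
force cradle [ 0.6707144  -0.10350569 -0.42658514]
board [(0.89, array([-0.0046,  0.231 , -0.0007])), (0.71, array([0.0123, 0.0015, 0.0139])), (0.66, array([0.2086, 0.0169, 0.0016]))]
rail [(0.96, array([-0.0278, -0.0006,  0.0347])), (0.72, array([ 0.1902, -0.0172,  0.0294])), (0.63, array([0.0351, 0.251 , 0.0249]))]
jaw [(0.71, array([0.0412, 0.0217, 0.0218])), (0.36, array([ 0.0098, -0.0001,  0.0078]))]
```

View pics/top10.png

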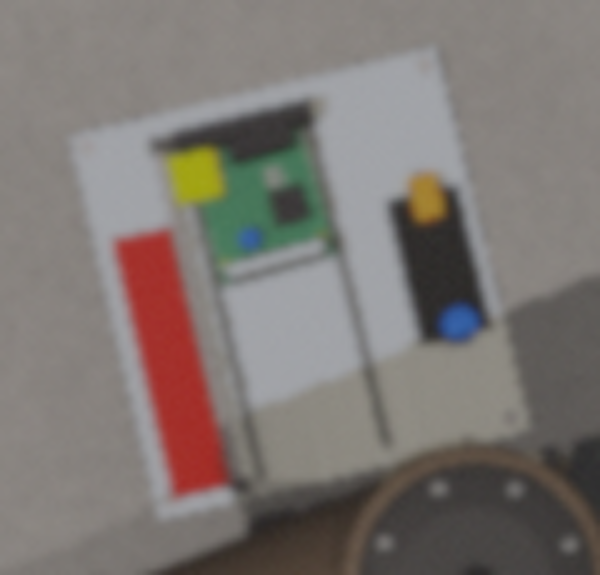

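View pics/side10.png

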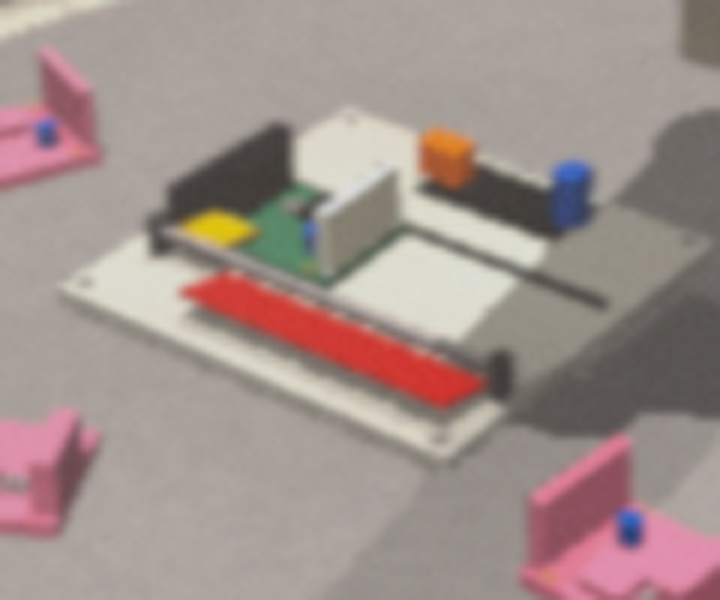

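The board is home and lies flat. Its connector meets the stop (top view, 270,140), the yellow jaw rests on it, and the arm is clear.

```bash
python3 -c "
from station import arm
print(arm.job_done())"
```

```text
the job is handed in; nothing more can be done
None
```

The board is loaded: I held the paddle down with one fingertip and pushed the board by its white rail until it met the end stop. Then I backed off the rail, let the paddle up and moved the arm clear, and handed the job in at about 12 s.

**Board seated:** At the stop the board would not go further. The push force rose to about 16 N with no more travel.

**Last look:** The pictures show the connector against the stop, the board flat, and the jaw resting on it with the paddle part-way up. The capacitor and relay look unmoved. I didn't check the items further out on the bench, but nothing came near them.

**Position readings:** The last network readings put the board about 2 mm past home in x and 1.5 mm off in y, with the height 4 mm high. The height is outside the 2 mm limit, but it is within the network's roughly 4 mm error and the pictures show the board lying flat. The gripper's force reading was near zero.

**Not measured:** I had no direct reading of the clip angle or the clamp force, so those rest on the pictures.

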